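# Dry the cleaned eyepiece at 40 degrees

## Task

The spare eyepiece has just been washed: gently stand it upright inside the open drawer of the bench dryer, slide the drawer fully shut, and turn the dryer's temperature dial down to 40 degrees (the third long mark from the low end of its scale). Leave the loupe and the objective beside the eyepiece standing where they are.

Things in the scene. Friction and masses are not known exactly. Their poses are not given: they have to be found in the camera images.
- spare_eyepiece: spare microscope eyepiece: matt black, round, waisted, 47 mm tall: below a tube of 30 mm diameter (to 17 mm up), above (20 to 47 mm) a wider head of 36 mm to grip. About 60 g. Stands on the worktop left of the centrifuge (a fixed case 146 mm tall at x 0.37 to 0.69, y -0.105 to 0.125: lift over it) among two other parts; the three swap places. Origin: centre of its underside, z up.
- loupe: black cup-shaped watch loupe, 39 mm diameter, only 31 mm tall; stands near the eyepiece; leave alone. Origin: centre of its underside.
- objective_100x: silver tapered objective lens, 27 mm diameter, 50 mm tall; stands near the eyepiece; leave alone. Origin: centre of its underside.
- dryer: bench dryer right of the centrifuge: a fixed off-white case 170 mm deep (x), 190 mm wide (y), 115 mm tall, with one drawer in its front and one dial on its dark top plate. Origin: centre of its underside on the worktop; z up, x to its back, y to its left as seen by the robot. Its front, 85 mm before the origin, faces roughly to the robot; the drawer opens that way (-x).
- drawer (a joint): drawer slide in m: 0 = fully shut (front panel on the case), 0.08 to 0.09 = open as found (0.09 is the stop). About 1.5 N of friction and some damping; stays where it is left. Shut it by pushing its front panel or lip along the dryer's +x.
- drawer_floor (a point): point on the drawer's flat floor, 22 mm above the worktop, moves with the drawer, axes as the dryer's; with the drawer open 90 mm it is 42 mm in front of the case. Floor: 48 mm from it forward to the front panel, 69 mm back to the rear wall, 77 mm to either side. Side and rear walls stand 26 mm over the floor, the front panel 80 mm; inside the case there are 83 mm of height over the floor.
- drawer_lip (a point): middle of the front edge of the drawer's aluminium pull lip, 92 mm above the worktop, moves with the drawer, axes as the dryer's. The lip is 100 mm long (y), its edge 13 mm high (86 to 98 mm above the worktop); the front panel's face is 12 mm behind this point.
- dial (a joint): temperature dial in rad, 0 to 4.712, growing clockwise seen from above (hotter); found between 2.5 and 4.1. 0 = 20 degrees, the low end, front left; each long mark is 10 degrees = 0.785 rad further, up to 80 at front right; short marks are fives; a band widens towards hot. 40 degrees = 1.571. Pointer's bearing about z from the dryer's +x = 2.356 - value. Friction 0.05 N m; stays where left.
- dial_grip (a point): on the dial's upright axis at the height to grip, 133 mm above the worktop; x along the pointer. A black upright bar 12 mm thick (y), about 40 mm long (x), from 120 to 143 mm above the worktop, on a round skirt 60 mm wide and 5 mm high; its pointed end with the white line is the pointer. Grip from above across the 12 mm; take a second grip for a big turn. Flat clear plate round it.
- mark_40 (a point): outer end of the 40 degree mark, the third long white mark from the low end, flush on the top plate 115 mm above the worktop and 48 mm from the dial's axis, half left towards the dryer's back. The pointer must point at it.

How it is judged:
By the outcome, as a careful person would: the job done as asked, in the order asked, and still so for the second after the job is handed in, with the robot touching nothing.
It also fails if it takes over 67 s, if anything falls off the work surface, if the arm or the gripper's body presses on something with over 40 N, if the wrist force passes 120 N, or if a joint passes its speed limit or range.

## Robot

A 7-joint arm with a two-finger parallel gripper is mounted at the origin on a cart in front of the work surface, level with it; the furniture and walls round the work are solid. World frame = base frame: x ahead of the robot, y to its left, z up, the work surface at z = 0. Lengths are in m, angles in rad, forces in N, time in s.
With the tool pointing down it reaches from about 0.425 to 0.825 m from the base axis. Payload 3.6 kg.
Tool frame: the origin (TCP) lies on the centre line of the jaws, within the pads' length; the fingertips stand 19 mm ahead of it and the grasp point (between the pads) is the TCP; z points along the fingers, y is the line along which they close (so a half turn about z gives the same grasp; the last joint's range is limited). The gripper opens to 93 mm and grips with 3 to 60 N. Pads are 15 mm wide; open, the fingers measure 128 mm over their backs; the gripper's body (75 mm by 188 mm) begins 65 mm behind the grasp point.
Start: joints at [-1.282, 0.615, -0.013, 1.423, 0.008, 1.103, -0.04], TCP at [0.202, 0.618, 0.238] pointing down, gripper open.
Joint ranges: [-3.12, 3.12], [-0.3, 2.06], [-1.34, 1.32], [0.26, 2.42], [-1.36, 4.5], [0.01, 1.98], [-2.84, 2.84]. Speed limits (rad/s): [2.79, 2.79, 3.14, 3.14, 3.14, 3.14, 3.14].

## Interface

Orientations are given as a unit quaternion [x, y, z, w].
In Python, from bench import env gives the robot as it stands. Calls block until the motion is done:
- env.movep(position, orientation): joint-space move of the TCP to a pose.
- env.line_to(position, ori=None, vel=0.15, f_stop=None): straight line of the TCP; ori=None keeps the orientation; vel is the mean speed in m/s. With f_stop (N) it stops when the force on the tool has changed by that much, and returns True; else False.
- env.movej(angles): joint-space move.
- env.grip(opening): opening from 0.0 (shut) to 1.0 (fully open); the grip force is fixed at half the most; returns when the fingers have stopped.
- env.hold(seconds).
- env.solve_ik(position, orientation): joint angles nearest the present ones, or None.
- env.sense(): the state.
- env.capture(name): name is "scene" or "top" or "wrist"; returns (picture, depth): 480x640x3 uint8, blue, green, red; 480x640 float32, m along the optical axis (not along the pixel's ray), 0 where there is no reading.
- env.camera_info(name): a dict with "fx", "fy", "cx", "cy" (pixels), "R" (3x3) and "t" (3): a world point X has camera coordinates R X + t; the wrist camera has in their place "T_tool_cam" (4x4, takes a point from camera to tool coordinates, whose origin is the TCP and whose axes are the flange's). Camera axes: x right, y down, z forward; pixel columns grow to the right and rows downward; lengths in m; the calibration is good to about 2 mm. A picture is of the moment at which its call begins: read the wrist's pose just before it. camera_info takes no time and is no camera call.
A pose or a line that the arm cannot do raises env.MotionError and nothing moves.
- env.sign_off(): hands the job in; it is judged then, once.
Trained networks look in the newest picture that a camera, given by its name, has taken for a name from the list of things; names that differ only in an ending like _2 or _b are one class to them, and where a whole thing is asked for, a point or a joint stands for the part that bears it (a point fixed in the world has none). Each returns a list of dicts, best first, with "score" (0 to 1); they miss things now and then, are a little off and sometimes report something else, mostly with a low value. They report only what shows in the picture. A call takes as long as a camera call.
- env.find_in(camera, name): "rect" ([centre column, centre row, width, height] in pixels, round what is visible of it).
- env.masks_of(camera, name): "mask" (480x640 bool, what is visible of it) and "rect" ([centre column, centre row, width, height] in pixels, round what is visible of it).
- env.landmark_of(camera, name): "position" ([column, row] in pixels: a listed point, or the origin of a listed thing).
The state is a dict: "t": time; "qpos": joint angles; "joint_velocities": joint speeds; "tau": joint torques, N m; "ee_pos": TCP position; "tool_rot": TCP orientation; "wrist_force": force on the tool from outside, world axes, zero at the start; "wrist_torque": the same for the moment, N m; "opening": opening from 0.0 (shut) to 1.0 (fully open); "gripper_force": force on a finger pad.
Only numpy, scipy, OpenCV 4.12 (cv2) and the standard library are available. Lean on these libraries where they do the work, as an engineer would, in place of code of your own. Each camera call takes 0.05 s, during which the arm holds its last target. There are 200 camera calls.

## Working session

There is one attempt and no reset: what is moved stays moved. The work goes in short steps, each a Python script; the robot and the scene stay as the last script left them, time stands still between calls to the robot, and variables do not carry over. Pictures are saved under pics/ and viewed, at most 10 in all, crops included, and the job is handed in when it is done.

```bash
ls; mkdir -p pics
cat > h.py <<'E'
import numpy as np, cv2
from bench import env
from scipy.spatial.transform import Rotation as Ro
def cam(n):
    c=env.camera_info(n)
    if 'R' in c: return c,np.array(c['R']),np.array(c['t'])
    s=env.sense(); T=np.eye(4); T[:3,:3]=Ro.from_quat(s['tool_rot']).as_matrix(); T[:3,3]=s['ee_pos']
    W=np.linalg.inv(T@np.array(c['T_tool_cam'])); return c,W[:3,:3],W[:3,3]
def ray(C,p):
    c,R,t=C; d=R.T@np.array([(p[0]-c['cx'])/c['fx'],(p[1]-c['cy'])/c['fy'],1.]); return -R.T@t,d
def at_z(C,p,z):
    o,d=ray(C,p); return o+d*(z-o[2])/d[2]
def at_d(C,p,dep):
    o,d=ray(C,p); return o+d*dep
def tri(obs):
    A=np.zeros((3,3));b=np.zeros(3);L=[]
    for C,p in obs:
        o,d=ray(C,p);d=d/np.linalg.norm(d);P=np.eye(3)-np.outer(d,d);A+=P;b+=P@o;L.append((P,o))
    x=np.linalg.solve(A,b);return x,[float(np.linalg.norm(P@(x-o))) for P,o in L]
def down(yaw):  # tool z down, tool y (closing line) at bearing yaw+90deg... tool x at bearing yaw
    c,s=np.cos(yaw),np.sin(yaw)
    return Ro.from_matrix(np.array([[c,s,0],[s,-c,0],[0,0,-1]])).as_quat()
E
python3 - <<'E'
from h import *
s=env.sense();print(s['ee_pos'],s['tool_rot'],s['opening'])
np.set_printoptions(precision=4,suppress=True)
obs={}
for n in ['scene','top']:
    C=cam(n);im,d=env.capture(n);cv2.imwrite(f'pics/{n}0.png',im);np.save(f'{n}d.npy',d)
    print(n,-C[1].T@C[2],C[0]['fx'])
    for k in ['spare_eyepiece','loupe','objective_100x','dryer','drawer_floor','drawer_lip','dial_grip','mark_40']:
        r=env.landmark_of(n,k)
        for q in r[:2]: print(n,k,round(q['score'],2),np.round(q['position'],1))
        if r: obs.setdefault(k,[]).append((C,r[0]['position']))
for k,o in obs.items():
    if len(o)==2: print(k,*tri(o))
print(env.camera_info('wrist'))
E
```

```text
pics
[0.20162547 0.61714131 0.23646469] [ 1.57210356e-01  9.87564287e-01 -1.28547596e-03 -1.75937315e-04] 0.9993304886118779
scene [0.1289 0.7262 0.9799] 548.6042231511376
scene spare_eyepiece 0.97 [263.  429.9]
scene loupe 0.73 [248.2 375.6]
scene loupe 0.72 [386.1 184.5]
scene objective_100x 0.57 [299.9 392. ]
scene dryer 0.87 [383.1 181.4]
scene dryer 0.41 [397.2 203.5]
scene drawer_floor 0.76 [398.2 207.2]
scene drawer_lip 0.63 [409.2 202.3]
scene dial_grip 0.57 [387.3 143.2]
top [ 0.4437 -0.0033  1.3162] 459.6262709471728
top spare_eyepiece 0.7 [186.4 270.4]
top loupe 0.7 [219.4 235.3]
top objective_100x 0.47 [226.1 273.9]
top dryer 0.97 [461.3 237.3]
top dryer 0.4 [219.7 235.5]
top drawer_floor 0.96 [425.7 264. ]
top drawer_lip 0.92 [414.9 282. ]
top dial_grip 0.87 [475.1 230.7]
top mark_40 0.81 [474. 214.]
spare_eyepiece [0.4469 0.3707 0.0116] [0.004813087697158281, 0.00481308769715836]
loupe [ 0.5457  0.2824 -0.0043] [0.0007025465533203201, 0.0007025465533202832]
objective_100x [ 0.4359  0.2613 -0.0111] [0.0012805786429252164, 0.0012805786429253582]
dryer [ 0.5543 -0.4139 -0.0014] [0.002058745075457642, 0.0020587450754577337]
drawer_floor [ 0.4708 -0.3078  0.0205] [0.0024361225569192535, 0.002436122556919323]
drawer_lip [ 0.4247 -0.2607  0.093 ] [0.0017552627534037787, 0.0017552627534037557]
dial_grip [ 0.557  -0.4113  0.1286] [0.0028581506968412946, 0.002858150696841068]
{'fx': 346.53827950638026, 'fy': 346.53827950638026, 'cx': 319.98689690938255, 'cy': 242.35523457640159, 'T_tool_cam': array([[ 0.0005, -0.9693, -0.2459,  0.0669],
       [ 1.    ,  0.0007, -0.0007,  0.0006],
       [ 0.0008, -0.2459,  0.9693, -0.1472],
       [ 0.    ,  0.    ,  0.    ,  1.    ]])}
```

View pics/top0.png

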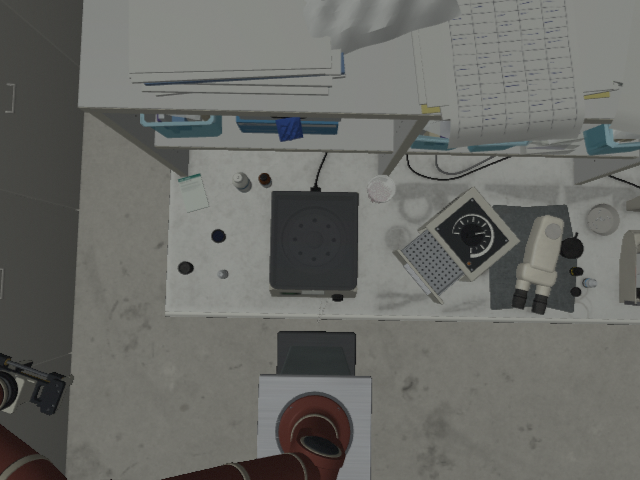

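View pics/scene0.png

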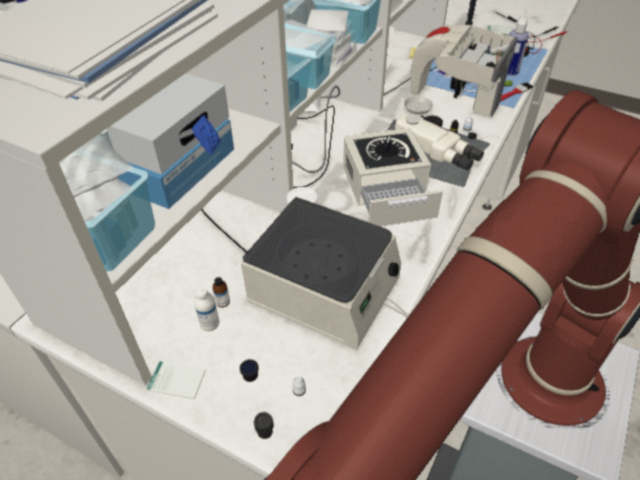

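The top view shows the eyepiece at (186,267), the loupe (bluish glass) at (218,236) and the silver objective at (223,273). The dryer is at (470,235), yawed about -45°, with its drawer open. The scene view agrees: eyepiece (263,425), loupe (249,370), objective (299,385). Next I'll take wrist views of the parts.

```bash
cat >> h.py <<'E'
def best(p,yaw):
    q0=np.array(env.sense()['qpos']);c=[]
    for y in (yaw,yaw+np.pi):
        j=env.solve_ik(p,down(y))
        if j is not None: c.append((np.abs(np.array(j)-q0).max(),y,np.round(j,2)))
    return sorted(c,key=lambda a:a[0])
E
python3 - <<'E'
from h import *
np.set_printoptions(precision=4,suppress=True)
K=['spare_eyepiece','loupe','objective_100x'];obs={}
b=best([0.44,0.37,0.22],np.radians(107));print(b)
y=b[0][1]
for i,p in enumerate([[0.46,0.30,0.24],[0.42,0.38,0.22]]):
    env.movep(p,down(y));env.hold(.2);C=cam('wrist');im,d=env.capture('wrist');cv2.imwrite(f'pics/w{i}.png',im)
    for k in K:
        for q in env.masks_of('wrist',k)[:2]:
            m=q['mask'];v,u=np.nonzero(m&(d>0));P=np.array([at_d(C,(a,e),d[e,a]) for a,e in zip(u,v)])
            zt=np.percentile(P[:,2],97);t=P[P[:,2]>zt-.004];print(i,k,round(q['score'],2),np.round(q['rect'],0),'ztop',zt,'c',(t.min(0)+t.max(0))/2,'ext',np.ptp(t,axis=0))
        for q in env.landmark_of('wrist',k)[:1]:
            print('   lm',q['score'],q['position'],at_z(C,q['position'],0));obs.setdefault(k,[]).append((C,q['position']))
for k,o in obs.items():
    if len(o)==2: print(k,*tri(o))
print(env.sense()['t'])
E
```

```text
[(np.float64(0.39309319825665), np.float64(1.8675022996339325), array([-0.89,  0.52,  0.24,  1.68, -0.14,  0.96, -0.3 ])), (np.float64(2.409056716228783), np.float64(5.009094953223726), array([-0.38,  0.57, -0.58,  1.66,  0.35,  1.02,  2.37]))]
0 spare_eyepiece 0.6 [331. 158.  38.  37.] ztop 0.04803630907656015 c [0.4499 0.3673 0.0467] ext [0.0342 0.0342 0.0054]
   lm 0.64 [333.3, 157.5] [0.4551 0.3673 0.    ]
0 loupe 0.73 [385. 257.  38.  41.] ztop 0.03213598122156425 c [0.5408 0.2801 0.0307] ext [0.0393 0.0387 0.0051]
   lm 0.94 [382.2, 254.0] [0.5425 0.2803 0.    ]
0 objective_100x 0.7 [287. 244.  24.  30.] ztop 0.05071446598920778 c [0.4345 0.2659 0.0494] ext [0.0149 0.0155 0.0052]
   lm 0.7 [290.4, 240.7] [0.4362 0.2641 0.    ]
1 spare_eyepiece 0.91 [345. 244.  39.  41.] ztop 0.04810860637658995 c [0.4497 0.368  0.0465] ext [0.0337 0.0336 0.0048]
1 spare_eyepiece 0.22 [301. 318.  22.  23.] ztop 0.2970873002359954 c [0.41   0.4068 0.2977] ext [0.0033 0.0014 0.0015]
   lm 0.78 [345.1, 236.4] [0.4543 0.3683 0.    ]
1 loupe 0.84 [394. 322.  29.  12.] ztop 0.03185755370106326 c [0.5345 0.296  0.0303] ext [0.0187 0.0074 0.0047]
   lm 0.52 [391.9, 329.5] [0.5411 0.2777 0.    ]
1 objective_100x 0.69 [301. 317.  23.  19.] ztop 0.04382713250961788 c [0.4323 0.2724 0.0429] ext [0.0181 0.0084 0.0061]
   lm 0.65 [303.5, 316.4] [0.4374 0.2638 0.    ]
spare_eyepiece [ 0.4552  0.3673 -0.0056] [0.00011758192372499939, 0.00011758192372491683]
loupe [0.5395 0.2814 0.0073] [0.0012266555925419791, 0.001226655592542128]
objective_100x [0.4367 0.2652 0.0033] [0.0004714730343992558, 0.00047147303439937764]
3.975
```

View pics/w1.png

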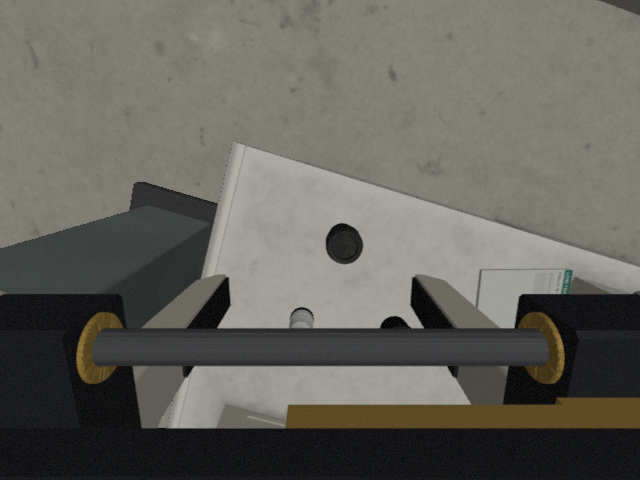

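The wrist view shows the black eyepiece at (345,244), with the objective and loupe at (301,317) and (394,322). The depth top of 48 mm and 34 mm extent match the eyepiece, at (0.450, 0.368). I'll grasp it now.

Run:
```python
from h import *
np.set_printoptions(precision=4,suppress=True)
y=1.8675; p=[0.4498,0.3677]
env.movep(p+[0.12],down(y));env.line_to(p+[0.034],vel=.1)
env.grip(0.0);s=env.sense();print(s['opening']*93,s['gripper_force'],s['ee_pos'])
env.line_to(p+[0.28],vel=.2);s=env.sense();print(s['opening']*93,s['gripper_force'],s['wrist_force'],s['t'])
# views of the dryer, holding the eyepiece
for yaw in np.radians([135,-45]): print(best([0.44,-0.26,0.30],yaw))
```

```text
34.75485559997777 29.999917234381428 [0.4497 0.3677 0.034 ]
35.010241035540616 29.999920827740425 [-0.1669 -0.3407 -0.53  ] 7.8083
[(np.float64(1.0394902328426983), np.float64(5.497787143782138), array([-0.19,  0.51,  1.07,  1.74, -0.48,  1.18, -1.34])), (np.float64(1.841988380351213), np.float64(2.356194490192345), array([ 0.06,  0.38,  0.62,  1.74, -0.25,  1.1 ,  1.54]))]
[(np.float64(1.0394902328426983), np.float64(-0.7853981633974483), array([-0.19,  0.51,  1.07,  1.74, -0.48,  1.18, -1.34])), (np.float64(1.841988380351213), np.float64(2.356194490192345), array([ 0.06,  0.38,  0.62,  1.74, -0.25,  1.1 ,  1.54]))]
```

```bash
cat > look.py <<'E'
from h import *
np.set_printoptions(precision=4,suppress=True)
K=['drawer_floor','drawer_lip','dial_grip','mark_40','dryer']
def look(ps,yaw,tag,K=K,fixed=True):
    obs={}
    for i,p in enumerate(ps):
        env.movep(p,down(yaw));env.hold(.2);C=cam('wrist');im,d=env.capture('wrist');cv2.imwrite(f'pics/{tag}{i}.png',im);np.save(f'{tag}{i}d.npy',d)
        np.save(f'{tag}{i}C.npy',np.c_[C[1],C[2]])
        for k in K:
            for q in env.landmark_of('wrist',k)[:1]:
                u,v=np.round(q['position']).astype(int)
                dd=d[max(v-1,0):v+2,max(u-1,0):u+2];dd=dd[dd>0]
                print(i,k,round(q['score'],2),np.round(q['position'],1),'depth pt',at_d(C,q['position'],np.median(dd)) if dd.size else None)
                if q['score']>.4: obs.setdefault(k,[]).append((C,q['position']))
    for n in ['scene','top'] if fixed else []:
        C=cam(n);env.capture(n)
        for k in K:
            for q in env.landmark_of(n,k)[:1]:
                if q['score']>.55: obs.setdefault(k,[]).append((C,q['position']));
    for k,o in obs.items():
        if len(o)>1: x,e=tri(o);print(k,x,np.round(e,4))
E
python3 - <<'E'
from look import *
env.movep([0.58,0.02,0.31],down(np.radians(20)))
look([[0.46,-0.28,0.32],[0.50,-0.28,0.34]],np.radians(-45),'d')
print(env.sense()['t'],env.sense()['gripper_force'])
E
```

```text
0 drawer_floor 0.69 [334.5 185.5] depth pt [ 0.47   -0.3125  0.022 ]
0 mark_40 0.78 [315.8  14.7] depth pt [ 0.5988 -0.409   0.1165]
0 dryer 0.9 [337.7  77.1] depth pt [ 0.547  -0.3855  0.1265]
1 drawer_floor 0.64 [350.  202.5] depth pt [ 0.4748 -0.3124  0.0231]
1 drawer_lip 0.97 [355.6 270.9] depth pt [ 0.3922 -0.2472  0.0004]
1 dial_grip 0.58 [372.5  96. ] depth pt [ 0.5502 -0.3996  0.1429]
1 mark_40 0.92 [341.2  56.5] depth pt [ 0.5981 -0.4081  0.1161]
1 dryer 0.56 [358.5 103. ] depth pt [ 0.5554 -0.3901  0.1206]
drawer_floor [ 0.473  -0.3138  0.0221] [0.0032 0.0021 0.0013 0.0039]
mark_40 [ 0.5979 -0.4093  0.1184] [0.0008 0.0017 0.0042 0.0038]
dryer [ 0.5563 -0.4115 -0.0075] [0.0059 0.0018 0.0074]
drawer_lip [ 0.4304 -0.2601  0.0945] [0.0084 0.0059 0.003 ]
dial_grip [ 0.5494 -0.4015  0.1355] [0.0009 0.0009]
12.325 29.99977088351443
```

View pics/d0.png

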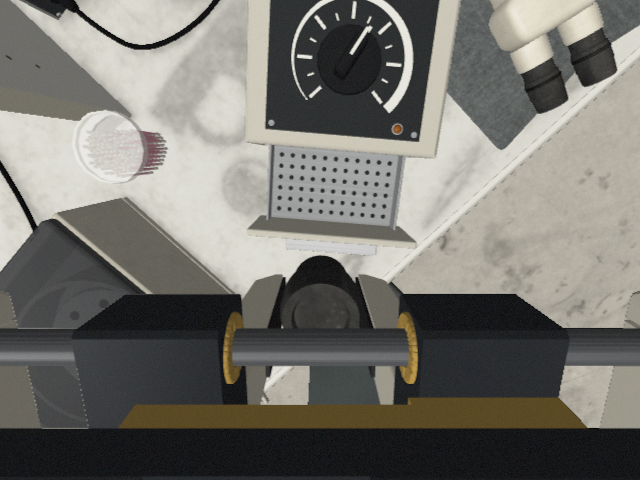

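The d0 view shows the eyepiece held at (320,300). The dial is centred at (349,60) with its pointer towards about (371,27), which is a value near 2.9; the 40 mark is at about (318,17). The drawer is open, with its floor around (334,187) and panel top edge at (330,232). I'll fit the dryer pose from depth.

Run:
```python
from h import *
np.set_printoptions(precision=4,suppress=True)
info={n:env.camera_info(n) for n in('wrist','top','scene')}
def cloud(d,c,R,t,step=1):
    v,u=np.nonzero(d>0);z=d[v,u];X=np.c_[(u-c['cx'])/c['fx']*z,(v-c['cy'])/c['fy']*z,z];return (X-t)@R
for n in ['d0','d1','top','scene']:
    d=np.load(n+'d.npy')
    if n[0]=='d': M=np.load(n+'C.npy');c=info['wrist'];R,t=M[:,:3],M[:,3]
    else: c=info[n];R,t=np.array(c['R']),np.array(c['t'])
    P=cloud(d,c,R,t);near=np.hypot(P[:,0]-.555,P[:,1]+.412)<.22
    for nm,lo,hi in [('top',.110,.121),('panel',.095,.108)]:
        Q=P[near&(P[:,2]>lo)&(P[:,2]<hi)]
        if nm=='panel': Q=Q[np.hypot(Q[:,0]-.435,Q[:,1]+.265)<.12]
        if len(Q)<20: continue
        # keep largest cluster on a grid
        g=np.zeros((600,600),np.uint8);ij=((Q[:,:2]-[.3,-.7])*1000).astype(int);ok=((ij>=0)&(ij<600)).all(1);g[ij[ok,1],ij[ok,0]]=1
        g=cv2.morphologyEx(g,cv2.MORPH_CLOSE,np.ones((9,9)));nl,l,st,_=cv2.connectedComponentsWithStats(g)
        k=1+st[1:,4].argmax();yx=np.argwhere(l==k);r=cv2.minAreaRect(yx[:,::-1].astype(np.float32))
        print(n,nm,len(Q),'z',np.median(Q[:,2]),'c',np.array(r[0])/1000+[.3,-.7],'size',np.round(r[1],1),'ang',round(r[2],2))
```

```text
d0 top 29097 z 0.11595271633278831 c [ 0.5433 -0.3959] size [191.3 138.3] ang 40.86
d0 panel 2309 z 0.10003699559779708 c [ 0.4346 -0.2683] size [185.5  22. ] ang 40.54
d1 top 32428 z 0.11583490899249738 c [ 0.5538 -0.4082] size [190.9 170.3] ang 40.54
d1 panel 1661 z 0.10049081546388675 c [ 0.4347 -0.2681] size [185.   22.4] ang 40.56
top top 4276 z 0.11606917142054456 c [ 0.5534 -0.4086] size [190.5 171.3] ang 40.41
top panel 401 z 0.10033775551736912 c [ 0.4334 -0.2684] size [185.7  21.9] ang 40.52
scene top 2665 z 0.11505167150315604 c [ 0.5542 -0.4056] size [192.2 175.9] ang 40.82
scene panel 418 z 0.09928028816981622 c [ 0.4355 -0.2659] size [182.8  26.5] ang 40.87
```

The depth fits agree across views: dryer centre (0.5538, -0.4083), x-axis bearing -49.45°, case 191×170 mm, floor at z 0.022. Drawer opening is about 0.088, and the fitted floor point matches the network's. I'll place the eyepiece.

```bash
cat >> h.py <<'E'
YD=np.radians(-49.45);EX=np.array([np.cos(YD),np.sin(YD)]);EY=np.array([-EX[1],EX[0]]);OD=np.array([.5538,-.4083])
def D(x,y,z): return list(OD+EX*x+EY*y)+[z]
def loc(p): r=np.array(p[:2])-OD; return np.array([r@EX,r@EY,p[2]])
E
python3 - <<'E'
from h import *
np.set_printoptions(precision=4,suppress=True)
x=-.135;q=down(YD)
env.movep(D(x,0,.25),q)
env.line_to(D(x,0,.064),vel=.12);env.hold(.2)
print(env.line_to(D(x,0,.052),vel=.02,f_stop=2.5));s=env.sense();print(loc(s['ee_pos']),s['wrist_force'])
env.grip(.55);env.line_to(D(x,0,.25),vel=.2)
env.movep(D(x-.03,0,.30),q);env.hold(.2)
C=cam('wrist');im,d=env.capture('wrist');cv2.imwrite('pics/p0.png',im)
for r in env.masks_of('wrist','spare_eyepiece')[:1]:
    v,u=np.nonzero(r['mask']&(d>0));P=np.array([at_d(C,(a,b),d[b,a]) for a,b in zip(u,v)]);zt=np.percentile(P[:,2],97);t=P[P[:,2]>zt-.004]
    print(r['score'],zt,loc((t.min(0)+t.max(0))/2),np.ptp(t,axis=0))
for k in ['dial_grip','mark_40']:
    for r in env.landmark_of('wrist',k)[:1]: print(k,r['score'],r['position'],loc(at_z(C,r['position'],.133 if k[0]=='d' else .1155)))
print(env.sense()['t'])
E
```

```text
True
[-0.1346  0.      0.0559] [0.0782 0.4738 3.4134]
0.94 0.07013455326889352 [-0.1337  0.0008  0.0687] [0.0342 0.0336 0.005 ]
dial_grip 0.77 [315.5, 34.7] [-0.0037  0.0045  0.133 ]
17.55
```

View pics/p0.png

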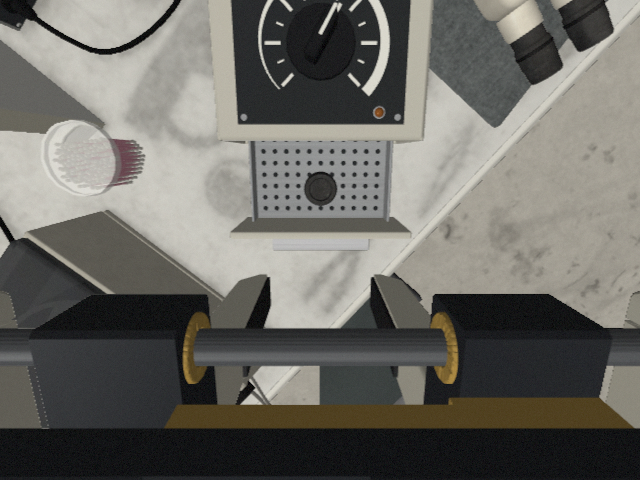

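The eyepiece stands upright in the drawer at (320,188), with its top at 70 mm. Next I'll shut the drawer gently.

Run:
```python
from h import *
np.set_printoptions(precision=4,suppress=True)
q=down(YD)
env.movep(D(-.24,0,.22),q);env.grip(0.)
env.line_to(D(-.24,0,.094),vel=.2);env.hold(.2)
r=env.line_to(D(-.10,0,.094),vel=.035,f_stop=12);s=env.sense();print(r,loc(s['ee_pos']),s['wrist_force'],s['t'])
```

```text
True [-0.1154  0.      0.0934] [-0.4062  0.2847  0.2725] 23.1417
```

```bash
cat > dl.py <<'E'
from look import *
def shot(tag,xs=(-.13,),z=.30):
    for i,x in enumerate(xs):
        env.movep(D(x,0,z),down(YD));env.hold(.2);C=cam('wrist');im,d=env.capture('wrist');cv2.imwrite(f'pics/{tag}{i}.png',im)
        c=C[0];v,u=np.nonzero(d>0);zz=d[v,u];P=(np.c_[(u-c['cx'])/c['fx']*zz,(v-c['cy'])/c['fy']*zz,zz]-C[2])@C[1]
        L=np.c_[(P[:,:2]-OD)@EX,(P[:,:2]-OD)@EY,P[:,2]];near=(np.abs(L[:,1])<.06)
        f=L[near&(L[:,2]>.094)&(L[:,2]<.106)&(L[:,0]>-.22)&(L[:,0]<-.05)]
        if len(f)>10: print('panel/lip x',np.percentile(f[:,0],[1,50,99]))
        # dial bar: points 137..147 mm high
        b=L[(np.hypot(L[:,0],L[:,1])<.06)&(L[:,2]>.136)&(L[:,2]<.150)]
        if len(b)>20:
            r=cv2.minAreaRect((b[:,:2]*1000).astype(np.float32));print('bar',np.round(r,2) if 0 else r,np.median(b[:,2]))
        for k in ['dial_grip','mark_40','drawer_lip']:
            for a in env.landmark_of('wrist',k)[:1]: print(k,round(a['score'],2),np.round(a['position']),loc(at_z(C,a['position'],{'d':.133,'m':.1155}[k[0]] if k!='drawer_lip' else .092)))
        np.savez(tag+str(i),im=im,L=L,u=u,v=v)
        # white line on the dial bar
        g=np.zeros(im.shape[:2]);g[v,u]=1
        w=im.min(2)[v,u]>120;s=w&(L[:,2]>.125)&(L[:,2]<.150)&(np.hypot(L[:,0],L[:,1])<.05)
        print('white',s.sum(),L[s].mean(0) if s.any() else '')
    print(env.sense()['t'])
E
python3 - <<'E'
from dl import *
env.line_to(D(-.15,0,.094),vel=.1);env.line_to(D(-.15,0,.22),vel=.25)
shot('e',(-.15,-.09))
E
```

```text
panel/lip x [-0.105  -0.0944 -0.085 ]
bar ((-3.038644790649414, -0.12192440032958984), (12.22441577911377, 42.35700988769531), 60.03444290161133) 0.14299245402351318
dial_grip 0.61 [319.  58.] [-0.007   0.0019  0.133 ]
mark_40 0.76 [283.  16.] [0.0296 0.0324 0.1155]
drawer_lip 0.78 [325. 176.] [-0.1045 -0.0046  0.092 ]
white 142 [ 0.0047 -0.0049  0.1435]
panel/lip x [-0.1044 -0.0948 -0.0867]
bar ((-2.978154182434082, -0.22641468048095703), (11.975746154785156, 42.10990524291992), 59.732913970947266) 0.14305354016751753
dial_grip 0.75 [320. 135.] [-0.0061  0.0006  0.133 ]
mark_40 0.32 [324. 234.] [-0.0987 -0.0031  0.1155]
drawer_lip 0.82 [322. 238.] [-0.1079 -0.0009  0.092 ]
white 124 [ 0.0045 -0.0048  0.1436]
25.8333
```

View pics/e1.png

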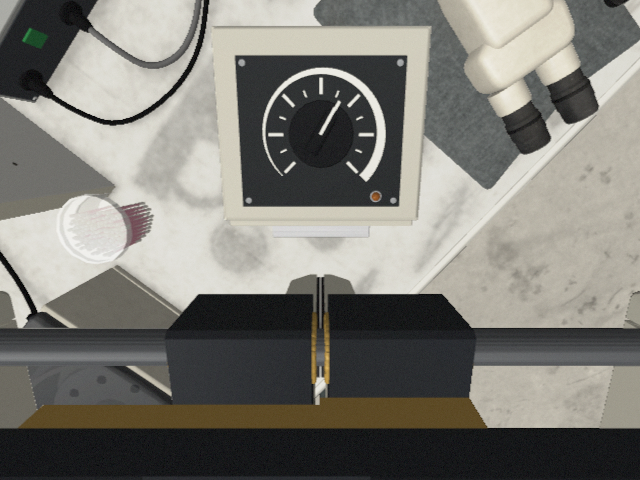

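The drawer is shut: panel and lip span -0.105 to -0.085, flush against the case. The dial is centred at (320,133) with its pointer towards (338,101), bearing about -30°, so it has to turn 75° counter-clockwise to the mark at (287,100). I'll fit the axis and check IK, then turn it.

Run:
```python
from dl import *
for n in ['e0','e1']:
    L=np.load(n+'.npz')['L'];k=L[(np.hypot(L[:,0]+.003,L[:,1])<.04)&(L[:,2]>.1188)&(L[:,2]<.1235)]
    print(len(k),cv2.minEnclosingCircle((k[:,:2]*1000).astype(np.float32)),np.median(k[:,2]), (np.percentile(k[:,:2],1,0)+np.percentile(k[:,:2],99,0))/2)
q0=env.sense()['qpos'];print(np.round(q0,2))
for y in (-30,45,60):
    for o in (0,180): print(y,o,np.round(j,2) if (j:=env.solve_ik(D(-.003,0,.144),down(YD+np.radians(y+o)))) is not None else None)
```

```text
2927 ((-3.858997106552124, -0.5328035354614258), 30.837358474731445) 0.12029374010934689 [-0.005  0.001]
2594 ((-1.9005579948425293, 3.6673829555511475), 33.283782958984375) 0.12025473251059923 [-0.0048  0.001 ]
[ 0.03  0.64  0.97  1.5  -0.53  1.29 -1.38]
-30 0 [ 0.15  0.94  0.96  1.43 -0.8   1.18 -1.74]
-30 180 [ 0.51  0.76  0.18  1.42 -0.15  0.97  0.9 ]
45 0 [ 0.28  0.84  0.64  1.43 -0.53  1.05 -0.63]
45 180 [ 1.12  1.02 -1.15  1.4   0.93  1.32  1.42]
60 0 [ 0.31  0.82  0.57  1.43 -0.48  1.03 -0.41]
60 180 [ 1.12  1.02 -1.15  1.4   0.93  1.32  1.68]
```

```bash
cat > turn.py <<'E'
from dl import *
def turn(a0,a1,c=(-.0043,.0)):
    R=lambda a:down(YD+np.radians(a))
    env.grip(.4);env.movep(D(*c,.22),R(a0));env.line_to(D(*c,.1445),vel=.1)
    env.grip(0.);s=env.sense();print('grip',s['opening']*93,s['wrist_force'],loc(s['ee_pos']))
    n=max(1,int(np.ceil(abs(a1-a0)/15)));m=0
    for a in np.linspace(a0,a1,n+1)[1:]:
        env.line_to(D(*c,.1445),R(a)); s=env.sense();m=max(m,np.linalg.norm(s['wrist_force']))
    env.hold(.3);s=env.sense();print('max f',m,s['wrist_torque'],s['t']);env.grip(.4);env.line_to(D(*c,.22),vel=.2)
E
python3 - <<'E'
from turn import *
turn(-30,45)
shot('f',(-.10,))
E
```

```text
grip 11.543075062237223 [-2.4135  0.4541  2.2839] [-0.0046 -0.0007  0.1448]
max f 9.01905101471448 [0.5047 0.9114 0.059 ] 30.9333
panel/lip x [-0.1049 -0.0952 -0.0865]
bar ((-3.281320571899414, 2.434925079345703), (41.64405059814453, 12.03198528289795), 44.91667938232422) 0.1430351356768226
dial_grip 0.89 [319. 122.] [-0.0052  0.0013  0.133 ]
mark_40 0.87 [284.  84.] [0.0286 0.0328 0.1155]
drawer_lip 0.66 [324. 226.] [-0.1037 -0.0037  0.092 ]
white 123 [0.0027 0.008  0.1434]
33.2167
```

View pics/f0.png

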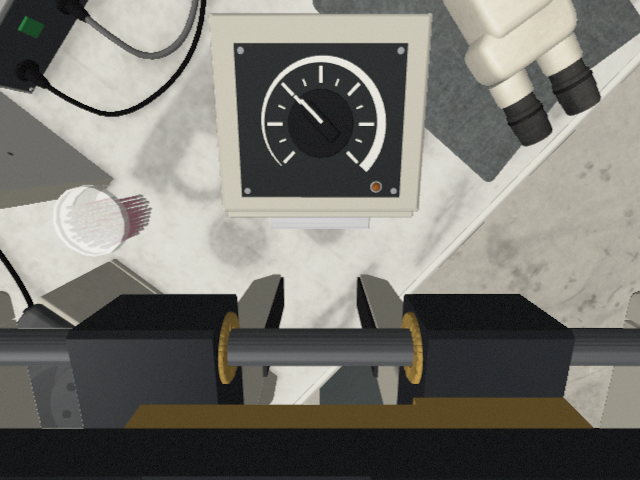

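The pointer is on the third long mark, (288,90), with the bar at 44.9° against a target of 45°. The drawer is still shut. I'll give it one confirming gentle push, retract and sign off.

Run:
```python
from dl import *
q=down(YD)
env.movep(D(-.15,0,.22),q);env.grip(0.);env.line_to(D(-.15,0,.094),vel=.2);env.hold(.2)
print(env.line_to(D(-.10,0,.094),vel=.03,f_stop=15),loc(env.sense()['ee_pos']))
env.line_to(D(-.15,0,.094),vel=.1);env.line_to(D(-.15,0,.25),vel=.25);shot('g',(-.12,));
C=cam('top');im,d=env.capture('top')
for k in ['loupe','objective_100x']:
    for r in env.landmark_of('top',k)[:1]: print(k,r['score'],at_z(C,r['position'],0))
print(env.sign_off())
```

```text
True [-0.1154 -0.0001  0.093 ]
panel/lip x [-0.1052 -0.095  -0.0867]
bar ((-3.3183441162109375, 2.3686580657958984), (42.37025833129883, 12.139826774597168), 44.842498779296875) 0.14298614940629792
dial_grip 0.89 [321.  97.] [-0.0069  0.0004  0.133 ]
mark_40 0.74 [284.  58.] [0.0268 0.0321 0.1155]
drawer_lip 0.62 [326. 206.] [-0.1053 -0.0052  0.092 ]
white 131 [0.003  0.0083 0.1433]
38.6333
loupe 0.61 [0.5491 0.2804 0.    ]
objective_100x 0.41 [0.4412 0.2661 0.    ]
the job is handed in; nothing more can be done
None
```

The job is handed in at about 39 s: the eyepiece was stood upright in the dryer drawer (not visible once shut), the drawer is pushed fully shut, the dial points at 40 degrees (measured within about 0.2°), and the loupe and objective were left where they stood.

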